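# Shut and lock the fume extractor's filter hatch

## Robot

A 6-joint arm with a two-finger parallel gripper is mounted at the origin on the work surface. World frame = base frame: x ahead of the robot, y to its left, z up, the work surface at z = 0. Lengths are in m, angles in rad, forces in N, time in s.
With the tool pointing down it reaches from about 0.35 to 0.95 m from the base axis. Payload 17.4 kg.
Tool frame: the origin (TCP) lies midway between the tips of the shut fingers; the grasp point (between the pads) lies 19 mm behind it; z points along the fingers, y is the direction in which the jaws open and shut (so a half turn about z gives the same grasp; the last joint's range is limited). The gripper opens to 93 mm and grips with 3 to 60 N. Pads are 15 mm wide; open, the fingers measure 128 mm over their backs; the gripper's body (75 mm by 188 mm) begins 65 mm behind the grasp point.
Start: joints at [-0.038, 0.116, 1.442, -0, 1.584, -0.038], TCP at [0.675, -0, 0.18] pointing down, gripper open.
Joint ranges: [-2.83, 2.83], [-0.83, 2.19], [0.07, 2.5], [-1.14, 4.28], [0.01, 3], [-2.97, 2.97]. Speed limits (rad/s): [1.89, 1.89, 2.22, 3.14, 3.14, 3.14].

## Interface

Orientations are given as a 3x3 rotation matrix whose columns are the frame's x, y, z axes.
In Python, from station import env gives the robot as it stands. The module is installed in compiled form; this text tells all that it offers.
- The arm moves only by the tool servo_tool, never from a script. Its argument "motion" is a list that holds one entry, the list of rows, each a list of 7 numbers: the closure, from 0 (fully open) to 1 (shut), then the shift along the tool's x, y, z in mm, then the turn, a rotation vector about the tool's x, y, z in rad. A call has 1 to 8 rows; each row is the pose to reach, as a shift and turn from the pose measured when the call began, along the tool's axes at that moment; what a row does not reach only later rows make up. A row lasts 1/10 s, in which the tool goes at most 50 mm and 8.59 degrees, less where a joint would pass 70% of its speed; a pose out of reach is approached as far as the arm can. A call with a gripper value outside its range is refused whole. The fingers move at their own pace and stop on an object; the grip force is fixed at half the most. Time passes only in rows, so rows that repeat a pose let the fingers close. It gives the time, the measured TCP pose, the force and the opening at its end, in the units of the state.
- env.state(): the state, without advancing time (a new reading comes with each control period).
- env.get_image(name): name is "scene" or "side" or "wrist"; returns the picture (480x640x3 uint8, red, green, blue); there is no depth.
- env.camera_model(name): a dict with "camera_matrix" (3x3 intrinsics, pixels), "extrinsics" (4x4, takes a point from camera to world coordinates); the wrist camera has in their place "mount" (4x4, takes a point from camera to tool coordinates, whose origin is the TCP and whose axes are the flange's). Camera axes: x right, y down, z forward; pixel columns grow to the right and rows downward; lengths in m; the calibration is good to about 2 mm. A picture is of the moment at which its call begins: read the wrist's pose just before it. camera_model takes no time and is no camera call.
- env.job_done(): hands the job in, once; it reports no verdict.
The state is a dict: "clock": time; "joint_pos": joint angles; "qvel": joint speeds; "joint_torque": joint torques, N m; "tool_pos": TCP position; "tool_rot": TCP orientation; "wrist_force": force on the tool from outside, world axes, zero at the start; "ft_torque": the same for the moment, N m; "width": opening from 0.0 (shut) to 1.0 (fully open).
Only numpy, scipy, OpenCV 4.12 (cv2) and the standard library are available. Lean on these libraries where they do the work, as an engineer would, in place of code of your own. Each camera call takes 0.05 s, during which the arm holds its last target. There are 200 camera calls.

## Task

The filter in the bench fume extractor has been changed. Gently lower its sloping hatch lid until it is fully shut, then put the flat blade of the hatch key into the slot of the lid's quarter-turn lock and turn it clockwise to its stop. Put the key back upright in its own place in the tool rack, pushed fully home, and do not disturb the other tools, the can or the jar.

Things in the scene. Friction and masses are not known exactly. Their poses are not given: they have to be found in the camera images.
- case: Fume extractor: fixed grey metal case, 210 mm deep (x), 220 mm wide (y), 170 mm high over its rear 70 mm, 73 mm high at its front. Origin: centre of its underside; z up, -x its front (towards the robot). A round outlet stub, 58 mm across and 45 mm tall, stands on its flat top at x = 72, y = 65 mm. The hatch lid slopes from the flat top down to the front.
- hinge (a point): Middle of the hatch hinge, the upper rear edge of the hatch, 165 mm above the table and 35 mm behind (+x) the case's centre; the hinge line runs along y. Axes as case (fixed). When shut, the lid slopes from the hinge forwards (-x) and down, 0.606 rad (34.7 degrees) below the horizontal.
- lid (a joint): Angle of the hatch lid, rad: 0 = fully shut (a stop), growing as it opens upwards; at 0.606 it is level, above that it rises from the hinge towards the robot. Aluminium plate, 158 mm from hinge to free edge, 200 mm wide, 6 mm thick; the hinge line is on its underside. Stiff hinge: it stays where it is left and takes 1 to 5 N at the free edge to move.
- slot (a point): Centre of the slot's floor in the lock, a black round fastener 60 mm across with a steel slot floor, 17 mm proud of the lid's outer face, on the lid's centre line 108 mm from the hinge; slot floor 9 mm above the lid's underside. Moves with lid and lock: z out of the lid, x along the slot. Slot 14 mm deep, 8 mm wide (12 mm at its flared mouth), 56 mm long, open-ended.
- latch (a joint): Turn of the lock in rad: 0 = slot along the lid's slope (open), growing clockwise as seen from outside the lid, to a stop at 1.571 = slot parallel to the hinge (locked). It starts between 0 and 0.3. It turns with light friction (about 0.08 N m) and stays where it is left.
- key_grip (a point): Centre of the handle of the hatch key, upright in one of the rack's three pockets: the only oblong handle there, black, 22 mm thick (x), 40 mm wide (y), 62 mm tall (z). Below it a flat steel blade 5 mm thick (x), 34 mm wide (y), 30 mm long. Handle centre 61 mm above the blade's end and 67 mm above the table, its lower face resting on the rack. 0.12 kg.
- key_tip (a point): Middle of the end of the key's blade, 61 mm below the handle's centre along the key's axis; same axes as key_grip.
- rack: Fixed wooden tool rack, 70 mm deep (x) by 230 mm wide (y), 36 mm high; origin at the centre of its underside. Three pockets, 12 mm (x) by 40 mm (y), right through, at y = -75, 0 and +75 mm; one tool in each.
- round_driver_grip (a point): Middle of the handle of the round driver, another tool in the rack: upright black round handle, 32 mm across, 75 mm tall, standing on the rack. Leave it alone.
- square_punch_grip (a point): Middle of the handle of the square punch, another tool in the rack: upright black square handle, 28 by 28 mm, 50 mm tall, standing on the rack. Leave it alone.
- can_mid (a point): Centre of a standing spray can, 52 mm across, 180 mm tall, between the extractor and the rack. Leave it alone.
- jar_mid (a point): Centre of a standing jar, 60 mm across, 85 mm tall, between the extractor and the rack. Leave it alone.
Mind the look-alikes: they are no part of the job. What is shaped like the part that bears key_grip but pink is not meant.

How it is judged:
By the outcome, as a careful person would: the job done as asked, in the order asked, and still so for the second after the job is handed in, with the robot touching nothing.
It also fails if it takes over 72 s, if anything falls off the work surface, if the arm or the gripper's body presses on something with over 40 N, if the wrist force passes 120 N, or if a joint passes its speed limit or range.

## Working session

There is one attempt and no reset: what is moved stays moved. The work goes in short steps, Python scripts to look and compute and a tool call to move; the robot and the scene stay as the last step left them, time stands still between calls to the robot, and variables do not carry over. Pictures are saved under pics/ and viewed, about 8 in all and at most 12, crops included, and the job is handed in when it is done.

Besides the shell and the picture viewer there is one more tool, called as name([rows], argument=value, ...), one row to a line, values as JSON. servo_tool: Moves the arm, as the interface text tells. Its arguments: {"type":"object","properties":{"motion":{"type":"array"}},"required":["motion"]}

```bash
mkdir -p pics
python3 - <<'E'
from station import env
import cv2,numpy as np
for n in("scene","side"):
    im=env.get_image(n); cv2.imwrite(f"pics/{n}0.png",im[:,:,::-1])
    m=env.camera_model(n); print(n,np.round(m["camera_matrix"],1).tolist(),np.round(m["extrinsics"],4).tolist())
s=env.state(); im=env.get_image("wrist"); cv2.imwrite("pics/wrist0.png",im[:,:,::-1])
m=env.camera_model("wrist");print({k:np.round(v,4).tolist() for k,v in m.items()}); print(s)
E
```

```text
scene [[552.7, 0.0, 319.7], [0.0, 552.7, 240.7], [0.0, 0.0, 1.0]] [[0.9042, -0.2772, 0.3249, 0.1787], [-0.4267, -0.6174, 0.6609, -0.727], [0.0174, -0.7362, -0.6765, 0.8787], [0.0, 0.0, 0.0, 1.0]]
side [[438.9, 0.0, 319.2], [0.0, 438.9, 237.2], [0.0, 0.0, 1.0]] [[-0.924, -0.1908, 0.3313, 0.2934], [-0.3822, 0.4446, -0.8101, 0.6478], [0.0073, -0.8752, -0.4837, 0.5122], [0.0, 0.0, 0.0, 1.0]]
{'camera_matrix': [[405.1045, 0.0, 318.1789], [0.0, 405.1045, 239.815], [0.0, 0.0, 1.0]], 'mount': [[0.0009, -0.964, -0.266, 0.0737], [1.0, 0.0009, 0.0001, -0.0002], [0.0002, -0.266, 0.964, -0.2051], [0.0, 0.0, 0.0, 1.0]]}
{'clock': 0.1, 'joint_pos': array([-3.77751906e-02,  1.16438974e-01,  1.44220479e+00, -1.38330726e-05,
        1.58400061e+00, -3.77965105e-02]), 'qvel': array([-0.00056136, -0.00266285, -0.00143604, -0.00136723,  0.00285011,
        0.00030303]), 'joint_torque': array([ 3.09313356e-03, -7.22894382e+01, -6.23865938e+01,  7.81798759e-02,
        2.28431396e-02, -1.37065126e-04]), 'tool_pos': array([6.74772850e-01, 1.16823215e-05, 1.79474452e-01]), 'tool_rot': array([[-2.11309022e-05,  9.99999447e-01, -1.05149664e-03],
       [ 9.99999999e-01,  2.11581452e-05,  2.58976485e-05],
       [ 2.59198819e-05, -1.05149609e-03, -9.99999447e-01]]), 'wrist_force': array([0.24932758, 0.05875099, 0.43108598]), 'ft_torque': array([-0.01022852,  0.04326991,  0.05519703]), 'width': 1.0004515995605208}
```

View pics/scene0.png

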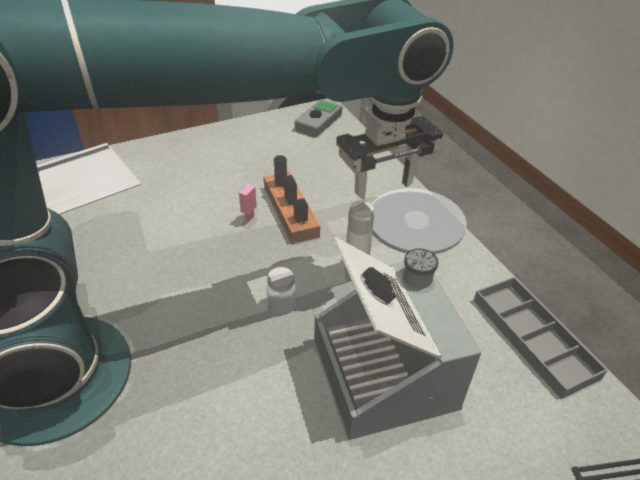

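View pics/side0.png

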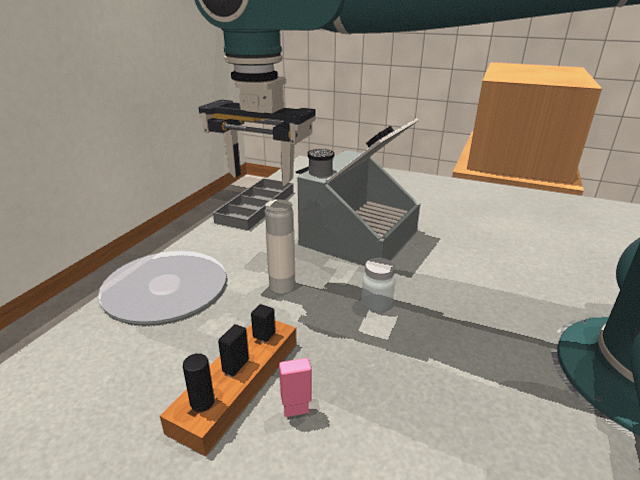

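Candidates for the key:
- Middle rack handle, side px (234,350) / scene (291,190).
- Round driver, side (199,380).
- Square punch, side (262,322).
- Pink decoy, side (296,388).

The middle handle is the oblong black one. I'll check it in close crops and pick the pixels there.

Run:
```python
import cv2,numpy as np
a=cv2.imread("pics/scene0.png");b=cv2.imread("pics/side0.png")
def crop(im,x,y,w,h,k,step=20):
    c=cv2.resize(im[y:y+h,x:x+w],None,fx=k,fy=k,interpolation=cv2.INTER_CUBIC)
    for X in range((x//step+1)*step,x+w,step):
        cv2.line(c,((X-x)*k,0),((X-x)*k,6),(0,0,255),1);cv2.putText(c,str(X),((X-x)*k,16),0,.35,(0,0,255))
    for Y in range((y//step+1)*step,y+h,step):
        cv2.line(c,(0,(Y-y)*k),(6,(Y-y)*k),(0,0,255),1);cv2.putText(c,str(Y),(8,(Y-y)*k+4),0,.35,(0,0,255))
    return c
cv2.imwrite("pics/rack.png",np.hstack([crop(a,225,145,100,150,4),crop(b,155,295,100,150,4)]))
c1=crop(a,310,230,133,200,3);c2=crop(b,295,115,133,200,3)
cv2.imwrite("pics/case.png",np.hstack([c1,c2]))
```

```text
(no output)
```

View pics/rack.png

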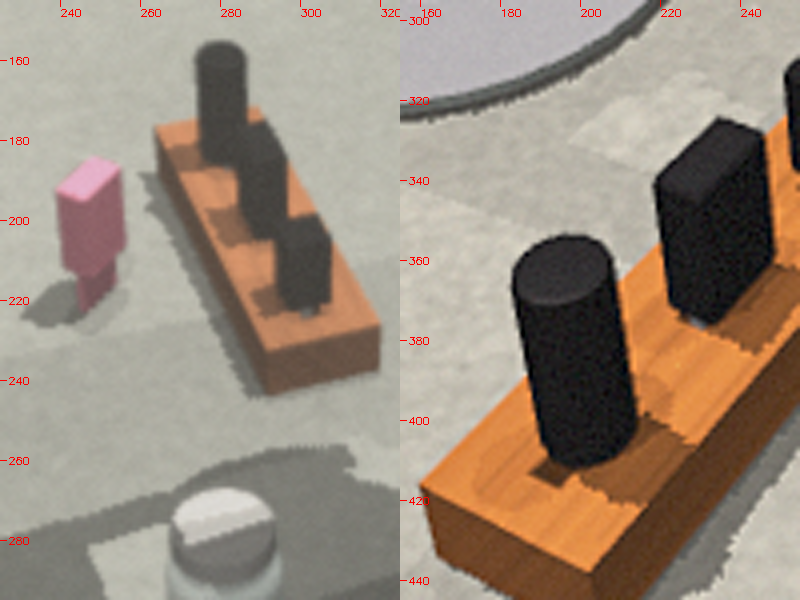

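View pics/case.png

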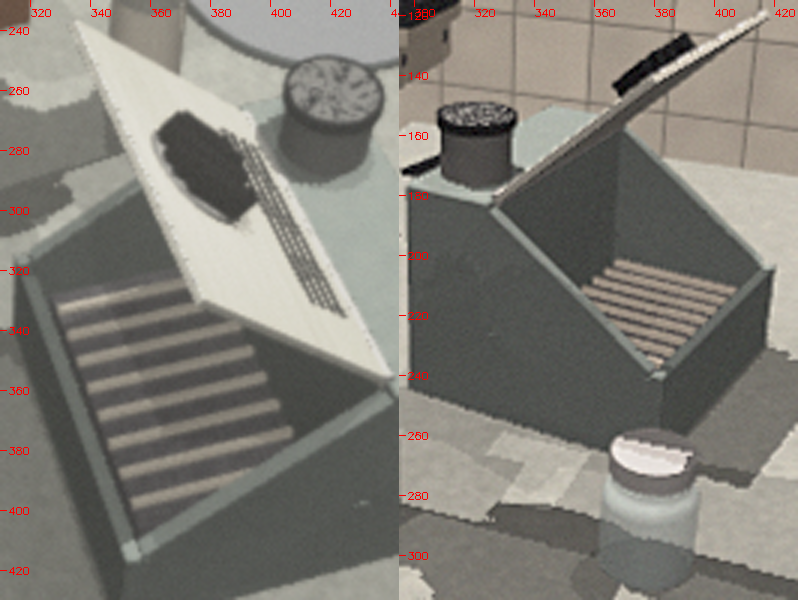

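The middle handle (side ≈(232,335), top face) is clearly oblong, next to a round and a square one. The lid stands above level, with its free edge at scene (335,237)–(377,331).

```bash
cat > h.py <<'E'
from station import env
import numpy as np
def ray(n,p,s=None):
    m=env.camera_model(n)
    if n=="wrist":
        T=np.eye(4);T[:3,:3]=s["tool_rot"];T[:3,3]=s["tool_pos"];E=T@np.array(m["mount"])
    else:E=np.array(m["extrinsics"])
    K=np.array(m["camera_matrix"]);d=E[:3,:3]@np.linalg.solve(K,[p[0],p[1],1]);return E[:3,3],d/np.linalg.norm(d)
def onz(n,p,z,s=None):
    o,d=ray(n,p,s);return o+d*(z-o[2])/d[2]
def tri(p,q,a="scene",b="side"):
    o1,d1=ray(a,p);o2,d2=ray(b,q);t=np.linalg.lstsq(np.c_[d1,-d2],o2-o1,rcond=None)[0]
    A=o1+d1*t[0];B=o2+d2*t[1];return (A+B)/2,np.linalg.norm(A-B)
def proj(n,P,s=None):
    m=env.camera_model(n)
    if n=="wrist":
        T=np.eye(4);T[:3,:3]=s["tool_rot"];T[:3,3]=s["tool_pos"];E=T@np.array(m["mount"])
    else:E=np.array(m["extrinsics"])
    c=np.array(m["camera_matrix"])@(np.linalg.inv(E)@np.r_[P,1])[:3];return c[:2]/c[2]
E
python3 - <<'E'
from h import *
np.set_printoptions(precision=4,suppress=True)
print("rack scene",*[onz("scene",p,.036) for p in[(263.8,176.8),(290,172),(292,232.5),(320,226)]])
print("rack side",*[onz("side",p,.036) for p in[(160,416.7),(203.3,437.5)]])
print("keytop",*[onz("side",p,.098) for p in[(218.8,340.5),(228.3,345.5),(234.5,324),(247,329),(232.1,334.8)]])
print("caseF scene -y,+y",onz("scene",(354.3,415),.073),onz("scene",(316.7,317.3),.073))
print("caseF side -y,+y",onz("side",(419.3,204.3),.073),onz("side",(381,241),.073))
print("lid free+y",tri((335,237),(418,119)))
print("hinge -y",onz("scene",(440,357),.168)," +y",onz("side",(327,181.7),.168))
for z in(.2,.22,.24,.26):print(z,onz("scene",(335,237),z),onz("scene",(376.7,331),z))
print("can",onz("scene",(361,208),.18),onz("side",(279,204),.18),"jar",onz("side",(379,266),.085),onz("scene",(281,274),.085))
E
```

```text
rack scene [0.5558 0.3746 0.036 ] [0.6256 0.3668 0.036 ] [0.5373 0.1472 0.036 ] [0.6055 0.1415 0.036 ]
rack side [0.6253 0.3716 0.036 ] [0.5561 0.3754 0.036 ]
keytop [0.5916 0.2775 0.098 ] [0.5743 0.2808 0.098 ] [0.5904 0.2397 0.098 ] [0.5683 0.2421 0.098 ] [0.5811 0.2606 0.098 ]
caseF scene -y,+y [ 0.4397 -0.3369  0.073 ] [ 0.47   -0.1293  0.073 ]
caseF side -y,+y [ 0.4356 -0.3337  0.073 ] [ 0.4722 -0.1227  0.073 ]
lid free+y (array([ 0.4529, -0.1898,  0.3175]), np.float64(0.03529322705296223))
hinge -y [ 0.5766 -0.3508  0.168 ]  +y [ 0.6063 -0.1581  0.168 ]
0.2 [ 0.5344 -0.0664  0.2   ] [ 0.497  -0.2865  0.2   ]
0.22 [ 0.5239 -0.0859  0.22  ] [ 0.4876 -0.2995  0.22  ]
0.24 [ 0.5134 -0.1054  0.24  ] [ 0.4782 -0.3125  0.24  ]
0.26 [ 0.503  -0.1248  0.26  ] [ 0.4688 -0.3254  0.26  ]
can [0.6309 0.0091 0.18  ] [0.6353 0.0053 0.18  ] jar [ 0.4459 -0.011   0.085 ] [ 0.4478 -0.0087  0.085 ]
```

```bash
cat >> h.py <<'E'
from scipy.spatial.transform import Rotation as Ro
np.set_printoptions(precision=4,suppress=True)
H=np.array([.592,-.2535,.165]);YC=-.158;YR=-.083
u=np.array([np.cos(YC),np.sin(YC),0]);v=np.array([-np.sin(YC),np.cos(YC),0]);Z=np.array([0,0,1.])
def rel(p,R,s=None):
    s=s or env.state();R0=s["tool_rot"]
    return np.round(R0.T@(p-s["tool_pos"])*1000,1),np.round(Ro.from_matrix(R0.T@R).as_rotvec(),3)
def lidtcp(e,r=.142,off=-.055,hw=.0075,c=0):   # vertical tool, jaw along v
    n=np.sin(e)*u+np.cos(e)*Z
    P=H-r*np.cos(e)*u+r*np.sin(e)*Z+.006*n+off*v
    return P+hw*np.clip(e/.15,-1,1)*u+c*n
Rlid=np.c_[-u,v,-Z]
E
python3 - <<'E'
from h import *
s=env.state();print(rel(s["tool_pos"]+[0,0,.16],s["tool_rot"]))
print(rel(lidtcp(.744,c=.04),Rlid), lidtcp(.744,c=.04))
E
```

```text
(array([   0. ,   -0.1, -160. ]), array([0., 0., 0.]))
(array([-297.4, -156.6, -115.3]), array([-0.001, -0.001, -1.413])) [ 0.5183 -0.2975  0.295 ]
```

servo_tool([
  [[1,0,0,-50,0,0,0],[1,0,0,-100,0,0,-0.15],[1,0,0,-140,0,0,-0.3],[1,-40,-20,-160,0,0,-0.45],[1,-80,-40,-160,0,0,-0.6],[1,-120,-50,-160,0,0,-0.75],[1,-160,-60,-160,0,0,-0.9],[1,-200,-70,-160,0,0,-1.05]],
])

```text
clock: 0.95
tool_pos: [0.6042, -0.2015, 0.3396]
tool_rot: [[-0.871, 0.492, -0.001], [0.492, 0.871, 0.0], [0.001, -0.0, -1.0]]
wrist_force: [0.7, 0.0, -0.5]
width: 0.361
```

Run:
```python
from h import *
print(rel(lidtcp(.744,c=.03),Rlid), lidtcp(.744,c=.03))
```

```text
(array([  33.8, -128.2,   52. ]), array([-0.   , -0.001, -0.356])) [ 0.5117 -0.2964  0.2877]
```

servo_tool([
  [[1,8,-35,0,0,0,-0.12],[1,16,-75,5,0,0,-0.24],[1,26,-110,20,0,0,-0.356],[1,34,-128,40,0,0,-0.356],[1,34,-128,52,0,0,-0.356],[1,34,-128,52,0,0,-0.356],[1,34,-128,52,0,0,-0.356]],
])

```text
clock: 1.65
tool_pos: [0.5122, -0.2956, 0.2881]
tool_rot: [[-0.988, 0.157, -0.001], [0.157, 0.988, 0.0], [0.001, 0.0, -1.0]]
wrist_force: [0.5, -0.7, -0.3]
width: 0.006
```

Run:
```python
from h import *
import cv2
s=env.state()
for n,(x,y,w,h) in dict(scene=(300,120,200,300),side=(280,20,200,300)).items():
    im=env.get_image(n)[:,:,::-1].copy();cv2.imwrite(f"pics/{n}1.png",im)
    c=cv2.resize(im[y:y+h,x:x+w],None,fx=2,fy=2);globals()[n]=c
cv2.imwrite("pics/lid1.png",np.hstack([scene,side]))
print(s["tool_pos"],s["wrist_force"],s["width"])
```

```text
[ 0.5122 -0.2956  0.2881] [ 0.5068 -0.7394 -0.2828] 0.005839891537299583
```

View pics/lid1.png

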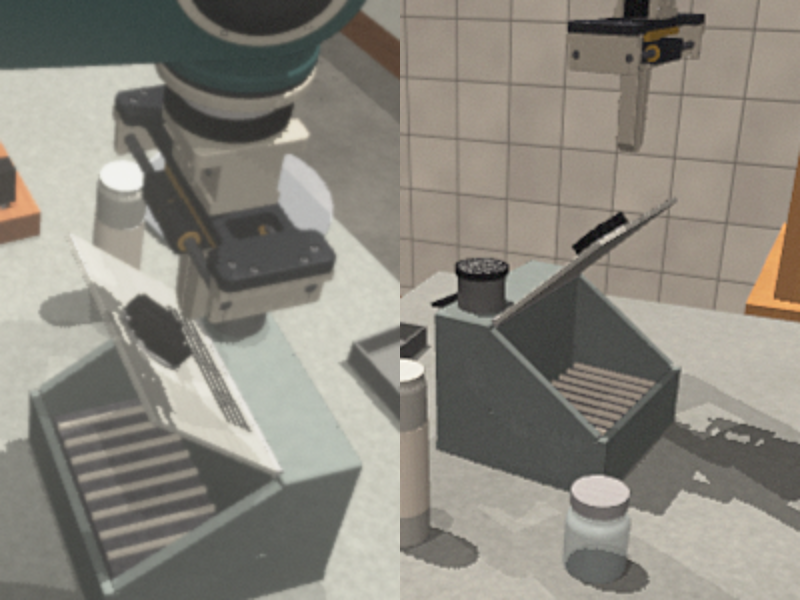

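The finger is clear above the lid's outer face (tip side crop (628,150)), so I'll follow the hinge arc down.

```bash
cat > arc.py <<'E'
from h import *
import sys
s=env.state()
for e in map(float,sys.argv[1:]): print(e,*rel(lidtcp(e),Rlid,s))
E
python3 arc.py .85 .744 .7 .65 .6 .55 .5 .45
```

```text
0.85 [ 9.7 -0.9 12.9] [-0.    -0.     0.001]
0.744 [21.  -0.9 23. ] [-0.    -0.     0.001]
0.7 [25.3 -0.9 27.5] [-0.    -0.     0.001]
0.65 [30.  -0.9 32.9] [-0.    -0.     0.001]
0.6 [34.3 -0.8 38.4] [-0.    -0.     0.001]
0.55 [38.5 -0.8 44.2] [-0.    -0.     0.001]
0.5 [42.3 -0.8 50.2] [-0.    -0.     0.001]
0.45 [45.8 -0.8 56.4] [-0.    -0.     0.001]
```

servo_tool([
  [[1,10,-1,13,0,0,0],[1,16,-1,18,0,0,0],[1,21,-1,23,0,0,0],[1,25,-1,27.5,0,0,0],[1,30,-1,33,0,0,0],[1,34,-1,38.5,0,0,0],[1,38.5,-1,44,0,0,0],[1,42,-1,50,0,0,0]],
])

```text
clock: 2.55
tool_pos: [0.4704, -0.29, 0.2382]
tool_rot: [[-0.988, 0.157, 0.0], [0.157, 0.988, -0.0], [-0.0, -0.0, -1.0]]
wrist_force: [0.2, -0.2, 0.3]
width: 0.005
```

```bash
python3 arc.py .5 .45 .4 .35 .3 .25 .2 .15 .1 .05
```

```text
0.5 [-0.1  0.2 -0.2] [-0.  0.  0.]
0.45 [3.4 0.2 6. ] [-0.  0.  0.]
0.4 [ 6.6  0.2 12.3] [-0.  0.  0.]
0.35 [ 9.5  0.2 18.8] [-0.  0.  0.]
0.3 [12.1  0.2 25.5] [-0.  0.  0.]
0.25 [14.3  0.2 32.2] [-0.  0.  0.]
0.2 [16.2  0.2 39.1] [-0.  0.  0.]
0.15 [17.7  0.2 46. ] [-0.  0.  0.]
0.1 [21.4  0.2 53. ] [-0.  0.  0.]
0.05 [24.7  0.2 60.1] [-0.  0.  0.]
```

```bash
cat > look.py <<'E'
from h import *
import cv2,sys
s=env.state();o=[]
for n,(x,y,w,h) in dict(scene=(300,150,200,300),side=(280,40,200,300)).items():
    im=env.get_image(n)[:,:,::-1].copy()
    o.append(cv2.resize(im[y:y+h,x:x+w],None,fx=2,fy=2))
cv2.imwrite("pics/"+sys.argv[1],np.hstack(o));print(s["wrist_force"])
E
python3 look.py lid2.png
```

```text
[ 0.1573 -0.1652  0.2583]
```

View pics/lid2.png

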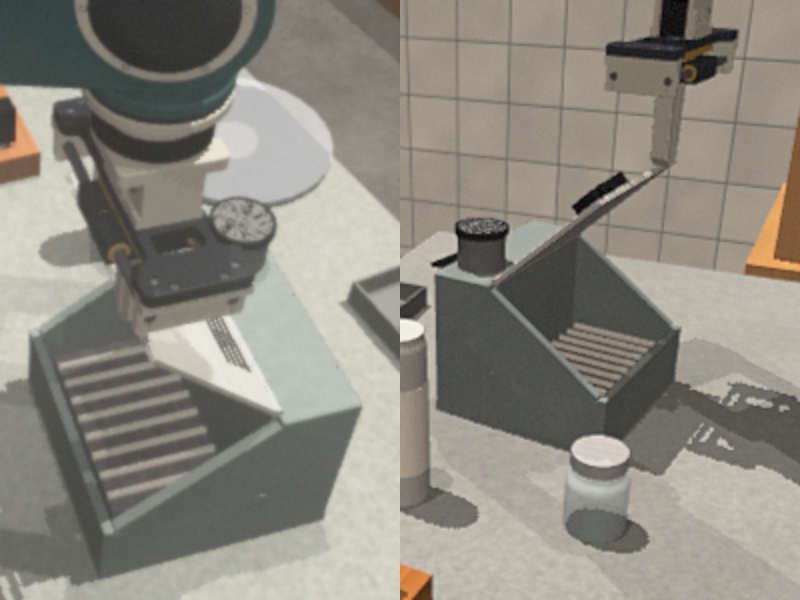

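The finger is now resting at the free edge (side crop (665,165)); the lid is just starting to be pushed. Continuing.

servo_tool([
  [[1,3.5,0,6,0,0,0],[1,6.5,0,12,0,0,0],[1,9.5,0,19,0,0,0],[1,12,0,25.5,0,0,0],[1,14,0,32,0,0,0],[1,16,0,39,0,0,0],[1,18,0,46,0,0,0],[1,21,0,53,0,0,0]],
])

```text
clock: 3.45
tool_pos: [0.4493, -0.2865, 0.1839]
tool_rot: [[-0.988, 0.157, -0.001], [0.157, 0.988, 0.0], [0.001, 0.0, -1.0]]
wrist_force: [0.3, -0.2, 0.3]
width: 0.002
```

```bash
python3 arc.py .1 .05 0 -.05 -.1 -.15 -.2 -.25 -.3
```

```text
0.1 [ 0.   0.1 -1.2] [ 0.    -0.001  0.   ]
0.05 [3.3 0.1 5.9] [ 0.    -0.001  0.   ]
0.0 [ 6.3  0.1 13. ] [ 0.    -0.001  0.   ]
-0.05 [ 8.9  0.1 20.1] [ 0.    -0.001  0.   ]
-0.1 [11.2  0.1 27.2] [ 0.    -0.001  0.   ]
-0.15 [13.1  0.1 34.2] [ 0.    -0.001  0.   ]
-0.2 [12.1  0.1 41.3] [ 0.    -0.001  0.   ]
-0.25 [10.8  0.1 48.3] [ 0.    -0.001  0.   ]
-0.3 [ 9.2  0.1 55.2] [ 0.    -0.001  0.   ]
```

```bash
python3 look.py lid3.png
```

```text
[ 0.3125 -0.1902  0.2926]
```

View pics/lid3.png

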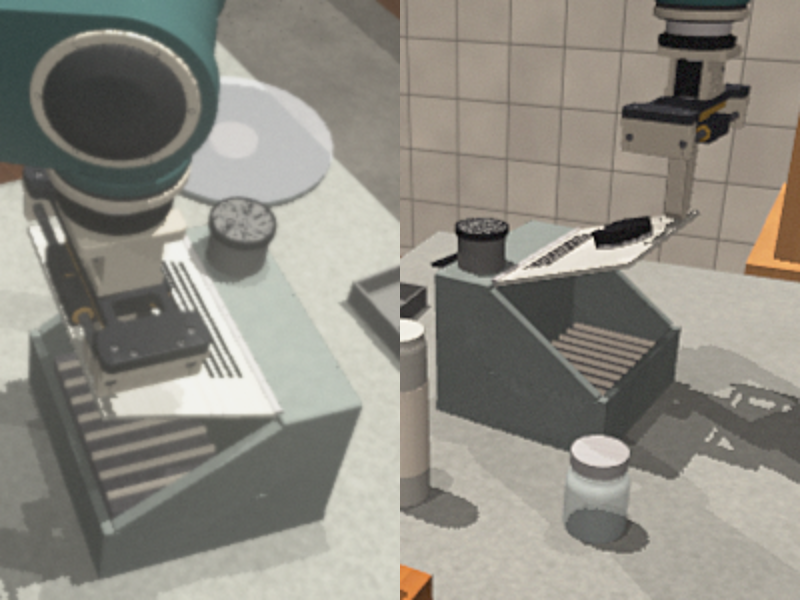

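The lid follows the finger. Its free edge is at scene crop (100,415) and it is nearly level.

servo_tool([
  [[1,3,0,6,0,0,0],[1,6,0,13,0,0,0],[1,8,0,20,0,0,0],[1,9.5,0,27,0,0,0],[1,10.5,0,34,0,0,0],[1,11,0,41,0,0,0],[1,10.5,0,48,0,0,0],[1,9,0,55,0,0,0]],
])

```text
clock: 4.35
tool_pos: [0.44, -0.2849, 0.1279]
tool_rot: [[-0.988, 0.157, -0.002], [0.157, 0.988, 0.001], [0.002, 0.001, -1.0]]
wrist_force: [-1.0, 0.4, 0.7]
width: 0.004
```

```bash
python3 arc.py -.3 -.35 -.4 -.45 -.5 -.53 -.56 -.58 -.6 -.62
```

```text
-0.3 [-0.3 -0.1 -0.9] [ 0.001 -0.002  0.   ]
-0.35 [-2.3 -0.1  6. ] [ 0.001 -0.002  0.   ]
-0.4 [-4.6 -0.1 12.7] [ 0.001 -0.002  0.   ]
-0.45 [-7.3 -0.1 19.2] [ 0.001 -0.002  0.   ]
-0.5 [-10.3  -0.1  25.7] [ 0.001 -0.002  0.   ]
-0.53 [-12.2  -0.1  29.5] [ 0.001 -0.002  0.   ]
-0.56 [-14.3  -0.1  33.2] [ 0.001 -0.002  0.   ]
-0.58 [-15.7  -0.1  35.7] [ 0.001 -0.002  0.   ]
-0.6 [-17.2  -0.1  38.1] [ 0.001 -0.002  0.   ]
-0.62 [-18.7  -0.1  40.5] [ 0.001 -0.002  0.   ]
```

servo_tool([
  [[1,-2,0,6,0,0,0],[1,-4.5,0,12.5,0,0,0],[1,-7,0,19,0,0,0],[1,-10,0,25.5,0,0,0],[1,-12,0,29.5,0,0,0],[1,-14,0,33,0,0,0],[1,-15.5,0,35.5,0,0,0],[1,-15.5,0,36,0,0,0]],
])

```text
clock: 5.15
tool_pos: [0.4553, -0.2872, 0.0916]
tool_rot: [[-0.988, 0.157, -0.002], [0.157, 0.988, 0.001], [0.002, 0.001, -1.0]]
wrist_force: [0.2, -0.0, -0.5]
width: 0.007
```

servo_tool([
  [[1,0,0,1,0,0,0],[1,0,0,2,0,0,0]],
])

```text
clock: 5.35
tool_pos: [0.4554, -0.2873, 0.0898]
tool_rot: [[-0.988, 0.157, -0.002], [0.157, 0.988, 0.001], [0.002, 0.001, -1.0]]
wrist_force: [-0.1, -0.4, -0.2]
width: 0.006
```

servo_tool([
  [[1,0,0,1,0,0,0],[1,0,0,2,0,0,0]],
])

```text
clock: 5.55
tool_pos: [0.4554, -0.2874, 0.0879]
tool_rot: [[-0.988, 0.157, -0.002], [0.157, 0.988, 0.001], [0.002, 0.0, -1.0]]
wrist_force: [0.2, 1.5, -0.0]
width: 0.007
```

servo_tool([
  [[1,0,0,1,0,0,0],[1,0,0,2,0,0,0]],
])

```text
clock: 5.75
tool_pos: [0.4554, -0.2874, 0.0858]
tool_rot: [[-0.988, 0.157, -0.001], [0.157, 0.988, 0.001], [0.002, 0.0, -1.0]]
wrist_force: [-0.2, 0.2, -0.4]
width: 0.009
```

```bash
python3 look.py lid4.png
```

```text
[-0.2207  0.2224 -0.4254]
```

View pics/lid4.png

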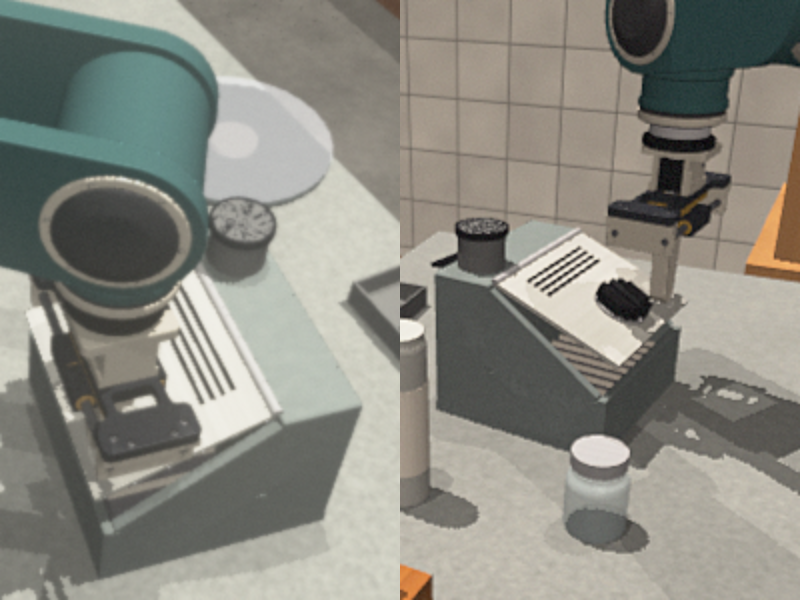

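Run:
```python
from h import *
for e in(-.3,-.4,-.5,-.606):
    print(e,[proj("side",H-.158*np.cos(e)*u+.158*np.sin(e)*Z+y*v).round(1) for y in(.1,-.1)],[proj("scene",H-.158*np.cos(e)*u+.158*np.sin(e)*Z+y*v).round(1) for y in(.1,-.1)])
t=env.state()["tool_pos"];print("tip px",proj("side",t),proj("scene",t))
print([proj("side",H+y*v) for y in(.1,-.1)])
```

```text
-0.3 [array([390.4, 220.7]), array([424.7, 188.1])] [array([311.8, 303.9]), array([346.4, 398.3])]
-0.4 [array([387.3, 226.6]), array([421.8, 193.4])] [array([314.6, 308.6]), array([349.2, 402.6])]
-0.5 [array([383.6, 231.9]), array([418.3, 198.3])] [array([318. , 312.9]), array([352.8, 406.4])]
-0.606 [array([379.1, 236.9]), array([414.1, 203. ])] [array([322.4, 316.9]), array([357.4, 409.8])]
tip px [407.4983 205.5775] [349.0889 382.751 ]
[array([325.7532, 183.4854]), array([367.6624, 157.486 ])]
```

Run:
```python
from h import *
import cv2
o=[]
for n,(x,y,w,h) in dict(scene=(310,290,100,130),side=(360,130,100,130)).items():
    im=env.get_image(n)[:,:,::-1].copy()
    o.append(cv2.resize(im[y:y+h,x:x+w],None,fx=4,fy=4,interpolation=cv2.INTER_CUBIC))
cv2.imwrite("pics/z.png",np.hstack(o))
```

```text
(no output)
```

View pics/z.png

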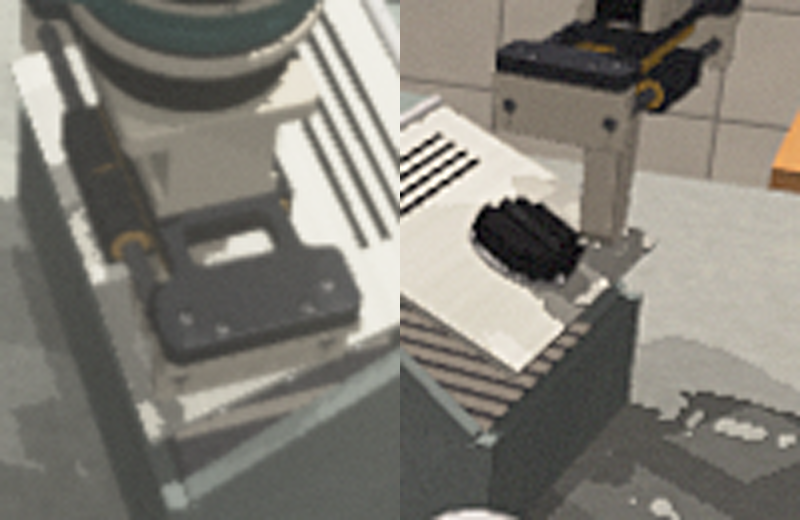

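Run:
```python
from h import *
import cv2
print(proj("side",[0.5122,-0.2956,0.2881]),proj("side",[0.4704,-0.29,0.2382]),proj("side",[0.4493,-0.2865,0.1839]))
s=env.state();print(s["tool_pos"],s["joint_torque"],s["ft_torque"],s["wrist_force"])
```

```text
[392.0069 114.1405] [408.2396 139.8732] [414.7871 165.623 ]
[ 0.4554 -0.2873  0.0858] [ -0.0037 -48.3923 -60.3126  -0.0493   0.0624   0.0001] [ 0.1266 -0.0831  0.0176] [ 0.5445 -0.8835 -0.0238]
```

Run:
```python
from h import *
for p in([.62,0,.18],[.73,0,.18],[.675,0,.18]): print(proj("side",p),proj("scene",p))
# tip observed in several views: side px -> z at tool xy line
def zat(px,xy):
    zs=np.linspace(0,.45,901);return zs[np.argmin([np.linalg.norm(proj("side",[*xy,z])-px) for z in zs])]
print(zat((394,95),(.5122,-.2956)),zat((412.5,122.5),(.4704,-.29)),zat((411.3,190),(.4554,-.2874)))
```

```text
[287.8957 204.2724] [358.3564 212.0804]
[235.5271 194.6231] [405.6851 198.1005]
[261.1237 199.3394] [382.4002 204.9784]
0.328 0.2765 0.125
```

The pictures show the lid at only about −0.31 rad. In every view so far the visible fingertips sit about 38 mm above the reported TCP, so the TCP calibration appears off along the tool or in z. I'll triangulate it from the first pair.

Run:
```python
from h import *
import cv2
a=cv2.imread("pics/scene0.png");b=cv2.imread("pics/side0.png")
for P in((.675,0,.18),): pass
o=[cv2.resize(a[120:220,330:450],None,fx=3.3,fy=3.3,interpolation=2),cv2.resize(b[95:195,190:310],None,fx=3.3,fy=3.3,interpolation=2)]
cv2.imwrite("pics/tips.png",np.hstack(o))
s=env.state()
for e in(-.31,-.35,-.4,-.45,-.5,-.55,-.6): print(e,*rel(lidtcp(e)-[0,0,.04],Rlid,s))
```

```text
-0.31 [15.  -0.1 -1.6] [ 0.    -0.002  0.   ]
-0.35 [13.3 -0.1  3.9] [ 0.    -0.002  0.   ]
-0.4 [11.  -0.1 10.6] [ 0.    -0.002  0.   ]
-0.45 [ 8.3 -0.1 17.2] [ 0.    -0.002  0.   ]
-0.5 [ 5.3 -0.1 23.6] [ 0.    -0.002  0.   ]
-0.55 [ 2.  -0.1 29.9] [ 0.    -0.002  0.   ]
-0.6 [-1.6 -0.1 36. ] [ 0.    -0.002  0.   ]
```

View pics/tips.png

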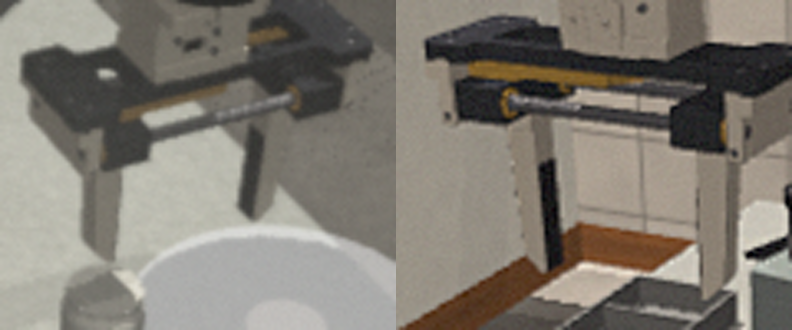

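Run:
```python
from h import *
a=tri((361.2,197.3),(287.6,184.4));b=tri((408.2,186.7),(235.2,176.2));print(a,b,(a[0]+b[0])/2)
```

```text
(array([ 0.6214, -0.0027,  0.2179]), np.float64(0.0016098632959787279)) (array([ 0.7291, -0.0048,  0.2143]), np.float64(0.0030220173692355125)) [ 0.6752 -0.0037  0.2161]
```

servo_tool([
  [[1,1,0,4,0,0,0],[1,1,0,8,0,0,0],[1,1,0,12,0,0,0],[1,0,0,16,0,0,0],[1,-1,0,20,0,0,0],[1,-2,0,23,0,0,0],[1,-3,0,26,0,0,0],[1,-4,0,29,0,0,0]],
])

```text
clock: 6.75
tool_pos: [0.4594, -0.288, 0.0565]
tool_rot: [[-0.988, 0.157, -0.002], [0.157, 0.988, 0.001], [0.002, 0.001, -1.0]]
wrist_force: [0.5, 0.5, 1.8]
width: 0.009
```

servo_tool([
  [[1,0,0,1,0,0,0],[1,0,0,2,0,0,0]],
])

```text
clock: 6.95
tool_pos: [0.4594, -0.2879, 0.0544]
tool_rot: [[-0.988, 0.157, -0.002], [0.157, 0.988, 0.001], [0.002, 0.001, -1.0]]
wrist_force: [0.8, -0.2, 0.5]
width: 0.006
```

servo_tool([
  [[1,0,0,1,0,0,0],[1,0,0,2,0,0,0]],
])

```text
clock: 7.15
tool_pos: [0.4598, -0.2882, 0.0534]
tool_rot: [[-0.988, 0.157, -0.001], [0.157, 0.988, 0.0], [0.001, 0.0, -1.0]]
wrist_force: [-3.7, 2.5, 13.3]
width: 0.006
```

servo_tool([
  [[1,0,0,1,0,0,0],[1,0,0,1,0,0,0]],
])

```text
clock: 7.35
tool_pos: [0.46, -0.2882, 0.0535]
tool_rot: [[-0.988, 0.157, 0.0], [0.157, 0.988, -0.0], [-0.0, -0.0, -1.0]]
wrist_force: [-3.8, 3.7, 11.0]
width: 0.008
```

The stop was felt at 13 N, at TCP z = 0.0534. That matches the predicted shut height (0.053) with the tips 37 mm above the reported TCP. The lid is shut. I'll retract and go to the key.

servo_tool([
  [[1,0,0,-40,0,0,0],[0.9,0,0,-90,0,0,0],[0.6,0,0,-140,0,0,0.1],[0.4,0,40,-190,0,0,0.25],[0.3,0,90,-220,0,0,0.4],[0.3,0,140,-230,0,0,0.55],[0.3,0,190,-230,0,0,0.7],[0.3,0,240,-230,0,0,0.85]],
])

```text
clock: 8.15
tool_pos: [0.4924, -0.0854, 0.2831]
tool_rot: [[-0.569, 0.822, 0.002], [0.822, 0.569, -0.0], [-0.001, 0.001, -1.0]]
wrist_force: [0.5, 0.2, -0.6]
width: 0.556
```

```bash
sed -i 's/YR=-.083/YR=-.085/' h.py
cat >> h.py <<'E'
ru=np.array([np.cos(YR),np.sin(YR),0]);rv=np.array([-np.sin(YR),np.cos(YR),0])
Rkey=np.c_[rv,ru,-Z];KEY=np.array([.581,.2587])
E
python3 - <<'E'
from h import *
import cv2
s=env.state();im=env.get_image("scene")[:,:,::-1];cv2.imwrite("pics/scene_shut.png",im)
print(rel(np.r_[KEY,.14],Rkey))
# lid brightness edges: -y free corner px predicted
for e in(-.5,-.606):
    print([proj("scene",H-.158*np.cos(e)*u+.158*np.sin(e)*Z+y*v+.006*(np.sin(e)*u+np.cos(e)*Z)).round(1) for y in(.1,-.1)])
g=cv2.cvtColor(im,cv2.COLOR_BGR2HSV)
m=((g[...,2]>180)&(g[...,1]<50)).astype(np.uint8);n,l,st,c=cv2.connectedComponentsWithStats(m)
for i in range(1,n):
    if st[i,4]>800: k=np.argwhere(l==i);print(st[i],c[i].round(),cv2.approxPolyDP(cv2.findContours((l==i).astype(np.uint8),0,1)[0][0],6,True)[:,0].tolist())
E
```

```text
(array([232.6, 261.7, 143.8]), array([ 0.002, -0.001,  0.676]))
[array([316.6, 311.4]), array([351.3, 405.1])]
[array([320.7, 315.5]), array([355.6, 408.7])]
[  17  146  128   92 4181] [ 83. 180.] [[143, 166], [132, 168], [109, 146], [22, 177], [42, 212], [17, 237], [39, 219], [41, 199], [74, 207], [139, 183], [144, 176], [134, 171]]
[ 140  173   98   78 2681] [189. 212.] [[231, 176], [228, 187], [213, 180], [221, 191], [205, 193], [209, 179], [201, 173], [201, 184], [180, 185], [165, 195], [169, 201], [158, 200], [159, 209], [150, 200], [141, 224], [158, 231], [162, 245], [168, 234], [175, 235], [170, 243], [181, 236], [169, 250], [193, 247], [184, 241], [199, 241], [200, 228], [210, 236], [209, 222], [220, 220], [221, 229], [223, 217], [236, 214], [230, 208], [215, 219], [201, 208], [212, 206], [217, 216], [217, 207], [222, 214], [237, 199], [190, 205], [224, 190], [237, 197], [225, 189]]
[ 340  270   95  137 5792] [381. 341.] [[388, 270], [340, 308], [344, 326], [365, 324], [375, 340], [364, 360], [342, 369], [355, 406], [434, 358]]
```

The lid's free −y corner is now at scene (355,406), against (355.6,408.7) predicted for shut. Now to the key.

servo_tool([
  [[0.3,30,35,0,0,0,0.14],[0.3,65,70,0,0,0,0.28],[0.3,100,105,0,0,0,0.42],[0.3,135,145,0,0,0,0.56],[0.3,170,185,0,0,0,0.676],[0.3,205,225,40,0,0,0.676],[0.3,232,262,80,0,0,0.676],[0.3,232,262,110,0,0,0.676]],
])

```text
clock: 9.0
tool_pos: [0.5778, 0.2471, 0.194]
tool_rot: [[0.083, 0.997, 0.004], [0.997, -0.083, 0.003], [0.003, 0.004, -1.0]]
wrist_force: [0.4, 0.1, 0.7]
width: 0.698
```

Run:
```python
from h import *
import cv2
s=env.state();print(rel(np.r_[KEY,.012],Rkey,s),s["tool_pos"],s["width"])
# lock / slot in scene image
im=env.get_image("scene")[:,:,::-1].copy();cv2.imwrite("pics/scene2.png",im)
g=im.max(2);L=H+.108*(-np.cos(.606)*u-np.sin(.606)*Z)+.023*(-np.sin(.606)*u+np.cos(.606)*Z)
c=proj("scene",L);print("lock px pred",c,L)
m=np.zeros_like(g);m[(g<70)]=1;x,y=c.astype(int);q=np.zeros_like(m);q[y-30:y+30,x-30:x+30]=m[y-30:y+30,x-30:x+30]
n,l,st,ce=cv2.connectedComponentsWithStats(q);i=1+np.argmax(st[1:,4]);print(st[i],ce[i])
for yy in range(y-20,y+22,2):print(' '.join('%3d'%g[yy,xx] for xx in range(x-24,x+26,2)))
```

```text
(array([ 11.2,   1.5, 182. ]), array([ 0.004, -0.003,  0.002])) [0.5778 0.2471 0.194 ] 0.6976796565086697
lock px pred [355.5358 339.7483] [ 0.4914 -0.2375  0.1224]
[343 340  29  19 189] [356.2275 350.5926]
194 192 194 192 192 195 190 189 194 198 195 197 196 194 198 198 200 198 201 197 199 199 195 194 200
193 193 195 195 192 195 190 194 197 199 193 195 198 195 193 200 202 196 199 197 198 198 198 196 193
196 197 193 194 193 196 194 191 194 199 196 197 194 185 129 181 197 195 199 199 195 200 199 197 198
196 194 194 196 195 192 195 190 192 196 193 157 102  83  75  80 133 145 193 198 200 198 198 198 196
199 194 195 195 194 193 195 190 183 130  92  71  74  71  73  69  71  74 127 197 202 197 198 199 196
198 196 195 196 194 196 188 104  81  70  71  71  72  71  71  70  68  70  72 145 192 198 198 197 196
199 198 195 195 196 198 188  87  72  71  72  72  72  72  71  68  69  69  69  76 137 199 197 198 198
198 201 195 195 196 187 128  74  70  72  68  70  66  69  69  71  68  68  69  68 111 177 196 200 200
197 203 199 194 195 108  72  68  69  69  70  68  68  68  69  68  70  69  72  67 115 174 197 1
[... 506 characters left out ...]

 99 190 165 146 144 115  88  78  72  65  69  69  70  65  68  72  72  67  67  67  95 170 196 195 199
111 175 168 147 134  86  68  68  67  68  69  69  67  70  71  70  72  68  72  87 130 188 199 195 197
148 100 186 183 190 130  67  68  73  71  70  67  69  67  73  70  69  70  80 159 163 196 199 194 194
147  96 179 200 201 162  80  68  70  71  67  69  69  66  65  67  65  67  76 136 191 200 200 197 197
155 120 138 190 152 132  96  70  69  68  68  67  68  64  66  60  69 125 124 187 197 197 199 199 196
149 129  99 160 144 129 115 103  74  70  67  67  70  71  81 104 116 147 192 200 196 197 199 199 196
135 147 105 134 147 134 126 122 111  99  75  78  95 104 104 110 153 190 194 198 198 196 199 200 196
```

Run:
```python
from h import *
import cv2
g=cv2.imread("pics/scene2.png").max(2).astype(float)
n=-np.sin(.606)*u+np.cos(.606)*Z; up=np.cos(.606)*u+np.sin(.606)*Z
L=H-.108*up+.023*n
def onp(p):
    o,d=ray("scene",p);X=o+d*((L-o)@n)/(d@n)-L;return np.array([X@up,X@v])*1000
# ridge: per-column max in rows 334..350 inside lock
pts=[]
for x in range(345,368):
    y0=345-(x-348)*.4;r=np.arange(int(y0)-5,int(y0)+6);w=np.clip(g[r,x]-72,0,None)
    if w.sum()>5:pts.append((x,(r*w).sum()/w.sum()))
P=np.array([onp(p) for p in pts]);c=P.mean(0);d=np.linalg.svd(P-c)[2][0];print(c,d,np.degrees(np.arctan2(d[1],d[0])))
# outline of lock
m=((g<85).astype(np.uint8));q=np.zeros_like(m);q[320:362,334:376]=m[320:362,334:376];q=cv2.morphologyEx(q,cv2.MORPH_CLOSE,np.ones((5,5)))
k=max(cv2.findContours(q,0,1)[0],key=cv2.contourArea)[:,0]
O=np.array([onp(p) for p in k]);print("outline up",O[:,0].min(),O[:,0].max(),"v",O[:,1].min(),O[:,1].max())
```

```text
[-0.6563 -3.8842] [ 0.9732 -0.2301] -13.30560184062054
outline up -30.30225755174394 28.808663053569262 v -35.01675953735985 28.521626738361373
```

servo_tool([
  [[0.3,11,1.5,40,0,0,0],[0.3,11,1.5,85,0,0,0],[0.3,11,1.5,120,0,0,0],[0.3,11,1.5,145,0,0,0],[0.3,11,1.5,165,0,0,0],[0.3,11,1.5,175,0,0,0],[0.3,11,1.5,180,0,0,0],[0.3,11,1.5,180,0,0,0]],
])

```text
clock: 9.85
tool_pos: [0.5778, 0.2597, 0.0048]
tool_rot: [[0.082, 0.997, -0.005], [0.997, -0.082, 0.0], [-0.0, -0.005, -1.0]]
wrist_force: [-0.4, 0.2, 0.5]
width: 0.704
```

The slot measures 0.232 rad clockwise (scene ridge (345,347)–(369,337)), and the lock centre agrees with prediction to about 1 mm. Gripping the key.

servo_tool([
  [[0.3,0,3,-4,0,0,0],[0.3,0,3,-4,0,0,0],[0.3,0,3,-4,0,0,0],[1,0,3,-4,0,0,0],[1,0,3,-4,0,0,0],[1,0,3,-4,0,0,0],[1,0,3,-4,0,0,0],[1,0,3,-4,0,0,0]],
])

```text
clock: 10.65
tool_pos: [0.5808, 0.2595, 0.0088]
tool_rot: [[0.082, 0.997, -0.005], [0.997, -0.082, 0.0], [-0.0, -0.005, -1.0]]
wrist_force: [-0.6, -0.4, -0.5]
width: 0.325
```

servo_tool([
  [[1,0,0,0,0,0,0],[1,0,0,0,0,0,0],[1,0,0,0,0,0,0]],
])

```text
clock: 10.95
tool_pos: [0.5808, 0.2595, 0.0088]
tool_rot: [[0.082, 0.997, -0.005], [0.997, -0.082, 0.0], [-0.0, -0.005, -1.0]]
wrist_force: [0.8, -0.2, 0.4]
width: 0.231
```

Gripped (opening 21.5 mm, which matches the 22 mm handle). The pose to return the key to is TCP (0.5808, 0.2595, 0.0088). Lifting.

servo_tool([
  [[1,0,0,-8,0,0,0],[1,0,0,-20,0,0,0],[1,0,0,-40,0,0,0],[1,0,0,-70,0,0,0],[1,0,0,-110,0,0,0],[1,0,0,-160,0,0,0],[1,-20,0,-210,0,0,-0.12],[1,-60,0,-240,0,0,-0.25]],
])

```text
clock: 11.75
tool_pos: [0.5772, 0.2032, 0.2514]
tool_rot: [[-0.174, 0.985, -0.001], [0.985, 0.174, 0.002], [0.002, -0.001, -1.0]]
wrist_force: [0.7, -0.9, -1.0]
width: 0.237
```

```bash
cat >> h.py <<'E'
ln=-np.sin(.606)*u+np.cos(.606)*Z; up=np.cos(.606)*u+np.sin(.606)*Z
SLOT=H-.108*up+.009*ln
def Rslot(a): # latch angle a; blade width along slot; tool y (jaw) perpendicular
    sx=np.cos(a)*up-np.sin(a)*v   # slot direction
    z=-ln; y=np.cross(z,-sx)      # tool x=-slot dir
    return np.c_[-sx,y,z]
def tcp_slot(a,h,k=.0028,dv=0,du=0): # h = tip height above floor, tool-axis hypothesis
    return SLOT+dv*v+du*up+ln*(h+k)
E
python3 - <<'E'
from h import *
s=env.state();print(s["tool_pos"],Rslot(.232))
print(rel(tcp_slot(.232,.1),Rslot(.232),s),tcp_slot(.232,.1),s["width"],s["wrist_force"])
E
```

```text
[0.5772 0.2032 0.2514] [[-0.7538  0.3398  0.5625]
 [ 0.3529  0.9314 -0.0896]
 [-0.5543  0.131  -0.8219]]
(array([-402.6, -208.9,   55.4]), array([-0.424, -0.471, -0.974])) [ 0.4415 -0.2295  0.1954] 0.23656053707074748 [ 0.7351 -0.9395 -1.0178]
```

servo_tool([
  [[1,-40,-20,0,-0.04,-0.05,-0.1],[1,-85,-45,0,-0.1,-0.11,-0.23],[1,-130,-70,0,-0.15,-0.17,-0.35],[1,-180,-95,0,-0.21,-0.23,-0.48],[1,-230,-120,0,-0.26,-0.29,-0.6],[1,-280,-145,0,-0.32,-0.35,-0.73],[1,-330,-170,0,-0.37,-0.41,-0.85],[1,-375,-195,0,-0.42,-0.47,-0.97]],
])

```text
clock: 12.55
tool_pos: [0.4717, -0.133, 0.2517]
tool_rot: [[-0.743, 0.439, 0.506], [0.452, 0.886, -0.104], [-0.494, 0.152, -0.856]]
wrist_force: [1.6, 0.1, -2.1]
width: 0.24
```

Run:
```python
from h import *
s=env.state();print(rel(tcp_slot(.232,.07),Rslot(.232),s),tcp_slot(.232,.07),s["joint_pos"])
```

```text
(array([   5.1, -106.1,   72.9]), array([-0.04 , -0.055, -0.104])) [ 0.4583 -0.2322  0.1707] [-0.3961 -0.7357  2.0716  0.1041  1.2726 -1.4696]
```

servo_tool([
  [[1,1,-30,10,-0.01,-0.02,-0.03],[1,2,-60,25,-0.02,-0.04,-0.06],[1,4,-85,45,-0.03,-0.05,-0.09],[1,5,-100,60,-0.04,-0.055,-0.104],[1,5,-106,70,-0.04,-0.055,-0.104],[1,5,-106,73,-0.04,-0.055,-0.104],[1,5,-106,73,-0.04,-0.055,-0.104]],
])

```text
clock: 13.25
tool_pos: [0.4589, -0.2316, 0.1713]
tool_rot: [[-0.754, 0.339, 0.563], [0.352, 0.932, -0.089], [-0.555, 0.131, -0.822]]
wrist_force: [-0.3, 0.3, -1.3]
width: 0.239
```

Run:
```python
from h import *
import cv2
s=env.state();print(rel(tcp_slot(.232,.07),Rslot(.232),s),s["joint_pos"])
o=[]
for n in("scene","side"):
    im=env.get_image(n)[:,:,::-1].copy();cv2.imwrite(f"pics/{n}3.png",im)
    R=s["tool_rot"];t=s["tool_pos"];A=t+.0028*R[:,2];B=t+[0,0,.037]+.040*R[:,2]
    print(n,"tip hypA",proj(n,A),"hypB",proj(n,B),"slot",proj(n,SLOT+.014*ln))
    c=proj(n,A).astype(int);x,y=c[0]-50,c[1]-75
    k=cv2.resize(im[y:y+150,x:x+100],None,fx=4,fy=4,interpolation=cv2.INTER_CUBIC);print("origin",x,y);o.append(k)
cv2.imwrite("pics/tilt.png",np.hstack(o))
```

```text
(array([ 0.5, -0.8,  0.3]), array([0.   , 0.   , 0.001])) [-0.7218 -0.6852  2.1929  0.3441  1.1276 -1.9712]
scene tip hypA [338.8545 325.9463] hypB [351.4273 320.7072] slot [355.5358 339.7483]
origin 288 250
side tip hypA [403.496 179.601] hypB [394.4974 174.8186] slot [388.1464 196.4626]
origin 353 104
```

View pics/tilt.png

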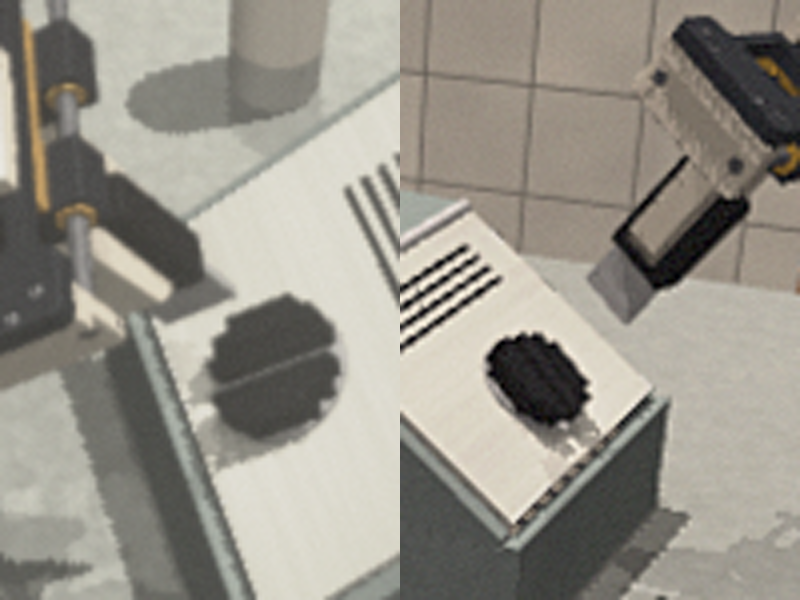

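View 11: the blade end is at scene (338,325.7) and side (405,179), so the tool-axis hypothesis holds. The lid sits flush, and the slot is a line in the lock. Now for the fine offset.

Run:
```python
from h import *
s=env.state();R=s["tool_rot"];A=s["tool_pos"]+.0028*R[:,2]
P,r=tri((338,325.7),(405.2,179));d=P-A;print("tip meas-pred in up,v,n",d@up*1e3,d@v*1e3,d@ln*1e3,r)
for n in("scene","side"):print(n,"pred blade ends",[proj(n,A+q*.017*R[:,0]).round(1) for q in(-1,1)])
print("obs side",353+(590-400)/4,104+278/4,353+(628-400)/4,104+323/4)
# lock centre in side: outline, slot ends in both
L=SLOT+.014*ln
def onp(n,p):
    o,dd=ray(n,p);X=o+dd*((L-o)@ln)/(dd@ln)-L;return np.round([X@up*1e3,X@v*1e3],1)
print("slot line scene",onp("scene",(288+213/4,250+390/4)),onp("scene",(288+337/4,250+346/4)))
print("lock side L,R,T,B",[onp("side",(353+(x-400)/4,104+y/4)) for x,y in((486,350),(592,388),(540,332),(560,420))])
```

```text
tip meas-pred in up,v,n -1.4128578007847088 -1.179186496856328 2.615933039137301 0.0015432481828647378
scene pred blade ends [array([347.9, 322. ]), array([330. , 329.2])]
side pred blade ends [array([398.6, 173.4]), array([408.3, 185.4])]
obs side 400.5 173.5 410.0 184.75
slot line scene [-29.    2.6] [ 29.2 -12.8]
lock side L,R,T,B [array([27.5, 25. ]), array([-26.5, -24.7]), array([ 16.7, -28.6]), array([-27.7,  22.7])]
```

Run:
```python
from h import *
s=env.state()
for h in(.018,.008,0):print(h,rel(tcp_slot(.245,h,dv=.001),Rslot(.245),s))
```

```text
0.018 (array([ 1.2, -0.2, 52.7]), array([0.001, 0.001, 0.015]))
0.008 (array([ 1.2, -0.2, 62.7]), array([0.001, 0.001, 0.015]))
0 (array([ 1.2, -0.2, 70.7]), array([0.001, 0.001, 0.015]))
```

servo_tool([
  [[1,1,0,12,0,0,0.015],[1,1,0,25,0,0,0.015],[1,1,0,36,0,0,0.015],[1,1,0,44,0,0,0.015],[1,1,0,50,0,0,0.015],[1,1,0,53,0,0,0.015],[1,1,0,54,0,0,0.015],[1,1,0,54,0,0,0.015]],
])

```text
clock: 14.15
tool_pos: [0.4887, -0.236, 0.1272]
tool_rot: [[-0.748, 0.349, 0.564], [0.365, 0.927, -0.09], [-0.554, 0.139, -0.821]]
wrist_force: [0.1, -0.2, -2.1]
width: 0.236
```

servo_tool([
  [[1,0,0,2,0,0,0],[1,0,0,4,0,0,0]],
])

```text
clock: 14.35
tool_pos: [0.4911, -0.2365, 0.1243]
tool_rot: [[-0.748, 0.35, 0.564], [0.365, 0.927, -0.09], [-0.554, 0.138, -0.821]]
wrist_force: [0.0, -0.2, -1.5]
width: 0.233
```

servo_tool([
  [[1,0,0,2,0,0,0],[1,0,0,3,0,0,0]],
])

```text
clock: 14.55
tool_pos: [0.4928, -0.2368, 0.1217]
tool_rot: [[-0.748, 0.35, 0.564], [0.365, 0.927, -0.09], [-0.554, 0.138, -0.821]]
wrist_force: [1.1, -0.7, -0.5]
width: 0.239
```

Run:
```python
from h import *
s=env.state();d=s["tool_pos"]+.0028*s["tool_rot"][:,2]-SLOT;print(d@up,d@v,d@ln)
```

```text
0.0006615560635587519 0.0008937954624109117 0.009847184241125715
```

servo_tool([
  [[1,0,0,2,0,0,0],[1,0,0,3,0,0,0]],
])

```text
clock: 14.75
tool_pos: [0.4946, -0.2371, 0.1189]
tool_rot: [[-0.748, 0.35, 0.564], [0.365, 0.927, -0.09], [-0.554, 0.139, -0.821]]
wrist_force: [0.7, -0.4, -1.2]
width: 0.237
```

servo_tool([
  [[1,0,0,2,0,0,0],[1,0,0,3,0,0,0]],
])

```text
clock: 14.95
tool_pos: [0.4963, -0.2373, 0.1162]
tool_rot: [[-0.748, 0.35, 0.564], [0.365, 0.927, -0.09], [-0.554, 0.139, -0.821]]
wrist_force: [-0.7, 0.5, -2.8]
width: 0.233
```

servo_tool([
  [[1,0,0,1.5,0,0,0],[1,0,0,2,0,0,0]],
])

```text
clock: 15.15
tool_pos: [0.4975, -0.2375, 0.1144]
tool_rot: [[-0.748, 0.35, 0.564], [0.365, 0.927, -0.09], [-0.554, 0.139, -0.821]]
wrist_force: [0.6, 0.6, -0.9]
width: 0.236
```

servo_tool([
  [[1,0,0,1,0,0,0],[1,0,0,1.5,0,0,0]],
])

```text
clock: 15.35
tool_pos: [0.4982, -0.2376, 0.1139]
tool_rot: [[-0.749, 0.349, 0.564], [0.365, 0.927, -0.09], [-0.554, 0.138, -0.821]]
wrist_force: [-18.9, 5.6, 15.1]
width: 0.237
```

servo_tool([
  [[1,0,0,1,0,0,0],[1,0,0,1,0,0,0]],
])

```text
clock: 15.55
tool_pos: [0.4986, -0.2378, 0.1141]
tool_rot: [[-0.749, 0.349, 0.563], [0.364, 0.927, -0.09], [-0.554, 0.138, -0.821]]
wrist_force: [-19.2, 5.1, 13.4]
width: 0.234
```

The blade is in the slot and on its floor (24 N felt at tip height ≈ 1 mm). I'll back off 1.5 mm and turn clockwise (+z).

servo_tool([
  [[1,0,0,-1.5,0,0,0],[1,0,0,-1.5,0,0,0.1],[1,0,0,-1.5,0,0,0.22],[1,0,0,-1.5,0,0,0.34],[1,0,0,-1.5,0,0,0.46],[1,0,0,-1.5,0,0,0.58],[1,0,0,-1.5,0,0,0.7],[1,0,0,-1.5,0,0,0.82]],
])

```text
clock: 16.35
tool_pos: [0.4973, -0.2386, 0.1153]
tool_rot: [[-0.252, 0.787, 0.563], [0.927, 0.362, -0.092], [-0.277, 0.499, -0.822]]
wrist_force: [-6.9, -6.7, -1.3]
width: 0.237
```

```bash
cat > st.py <<'E'
from h import *
s=env.state();R=s["tool_rot"];d=s["tool_pos"]+.0028*R[:,2]-SLOT;print("up,v,n mm",d@up*1e3,d@v*1e3,d@ln*1e3,"angle",np.arctan2(R[:,0]@v,-R[:,0]@up),"tilt err",R[:,2]@-ln,"Tz",s["ft_torque"]@R[:,2],"F",R.T@s["wrist_force"],s["joint_pos"])
E
python3 st.py
```

```text
up,v,n mm 0.8968514415384906 -0.22369529331547144 1.9348921912920267 angle 1.068229553793467 tilt err 0.9999963169141736 Tz -0.12731292953737344 F [-4.1433 -8.51   -2.237 ] [-0.665  -0.5575  2.211   0.3396  0.9692 -1.1277]
```

servo_tool([
  [[1,0,0,0,0,0,0.1],[1,0,0,0,0,0,0.2],[1,0,0,0,0,0,0.3],[1,0,0,0,0,0,0.4],[1,0,0,0,0,0,0.46],[1,0,0,0,0,0,0.5]],
])

```text
clock: 16.95
tool_pos: [0.4965, -0.2389, 0.1144]
tool_rot: [[0.159, 0.813, 0.561], [0.987, -0.129, -0.093], [-0.003, 0.568, -0.823]]
wrist_force: [-8.0, -2.9, -3.5]
width: 0.236
```

```bash
python3 st.py
```

```text
up,v,n mm -0.20870292765160955 -0.6253569990288255 1.6422448750974428 angle 1.5704282071761697 tilt err 0.9999936183090309 Tz -0.17569504719657247 F [-4.0843 -8.1331 -1.3958] [-0.6656 -0.5573  2.2117  0.3379  0.97   -0.6252]
```

servo_tool([
  [[1,0,0,0,0,0,0.04],[1,0,0,0,0,0,0.06]],
])

```text
clock: 17.15
tool_pos: [0.4961, -0.2389, 0.1138]
tool_rot: [[0.208, 0.802, 0.56], [0.978, -0.189, -0.092], [0.032, 0.566, -0.823]]
wrist_force: [-5.5, -0.4, -2.7]
width: 0.235
```

```bash
python3 st.py
```

```text
up,v,n mm -0.9329942248556184 -0.6570899663639325 1.377094860461863 angle 1.6317384604045686 tilt err 0.9999910754119705 Tz -0.1504023306583846 F [-1.671  -5.8647 -0.7955] [-0.6658 -0.5572  2.2122  0.3373  0.9706 -0.5639]
```

servo_tool([
  [[1,0,0,0,0,0,0.03],[1,0,0,0,0,0,0.05],[1,0,0,0,0,0,0.05]],
])

```text
clock: 17.45
tool_pos: [0.496, -0.2389, 0.1137]
tool_rot: [[0.248, 0.791, 0.559], [0.967, -0.238, -0.092], [0.06, 0.564, -0.824]]
wrist_force: [-5.3, -0.6, -1.7]
width: 0.237
```

```bash
python3 st.py
```

```text
up,v,n mm -1.0848730096493768 -0.6703455385052766 1.3650387585209411 angle 1.681549393817649 tilt err 0.9999898726515988 Tz -0.16679061133926174 F [-1.9833 -4.9499 -1.5149] [-0.6658 -0.5573  2.2123  0.337   0.9708 -0.5139]
```

servo_tool([
  [[1,0,0,0,0,0,0.03],[1,0,0,0,0,0,0.05],[1,0,0,0,0,0,0.05]],
])

```text
clock: 17.75
tool_pos: [0.4959, -0.2389, 0.1137]
tool_rot: [[0.288, 0.777, 0.559], [0.954, -0.286, -0.093], [0.088, 0.56, -0.824]]
wrist_force: [-5.4, 0.0, -0.6]
width: 0.235
```

```bash
python3 st.py
```

```text
up,v,n mm -1.0758698511773734 -0.6743691378073119 1.3982179741537484 angle 1.731889733394204 tilt err 0.999989181529625 Tz -0.8582799831814176 F [-1.5908 -4.5593 -2.5561] [-0.6657 -0.5573  2.2122  0.3367  0.9709 -0.4633]
```

servo_tool([
  [[1,0,0,0,0,0,0.03],[1,0,0,0,0,0,0.03]],
])

```text
clock: 17.95
tool_pos: [0.496, -0.2387, 0.1138]
tool_rot: [[0.311, 0.768, 0.559], [0.945, -0.315, -0.092], [0.105, 0.557, -0.824]]
wrist_force: [-3.8, 2.1, -1.2]
width: 0.239
```

```bash
python3 st.py
```

```text
up,v,n mm -1.0559419139875093 -0.519058897890553 1.4251518747652965 angle 1.7620834243898822 tilt err 0.9999897792260515 Tz -0.8234357891629989 F [ 0.633  -4.2733 -1.3392] [-0.6655 -0.5573  2.2122  0.3368  0.9711 -0.433 ]
```

Resistance rose from about 0.15 to 0.85 N m and stayed there, so the lock is at its stop. I'll ease back to unload, then withdraw along the tool axis.

servo_tool([
  [[1,0,0,0,0,0,-0.04],[1,0,0,0,0,0,-0.07],[1,0,0,0,0,0,-0.07]],
])

```text
clock: 18.25
tool_pos: [0.496, -0.2387, 0.1137]
tool_rot: [[0.256, 0.788, 0.559], [0.965, -0.247, -0.092], [0.066, 0.563, -0.824]]
wrist_force: [-3.9, 0.1, -0.8]
width: 0.235
```

```bash
python3 st.py
```

```text
up,v,n mm -1.0369049651835103 -0.4547780666419127 1.373290503750658 angle 1.691312803801924 tilt err 0.9999907610208395 Tz -0.07194768039968101 F [-0.9524 -3.528  -1.5755] [-0.6655 -0.5573  2.2122  0.3371  0.971  -0.504 ]
```

servo_tool([
  [[1,0,0,-4,0,0,0],[1,0,0,-10,0,0,0],[1,0,0,-18,0,0,0],[1,0,0,-30,0,0,0],[1,0,0,-50,0,0,0],[1,0,0,-75,0,0,0],[1,0,0,-105,0,0,0],[1,0,0,-140,0,0,0]],
])

```text
clock: 19.05
tool_pos: [0.4165, -0.2251, 0.2303]
tool_rot: [[0.255, 0.789, 0.559], [0.965, -0.247, -0.092], [0.066, 0.563, -0.824]]
wrist_force: [-0.3, -0.8, -1.5]
width: 0.235
```

Run:
```python
from h import *
s=env.state();print(s["wrist_force"],rel([.5808,.2595,.20],Rkey,s),rel([.50,0,.27],Rkey,s))
```

```text
[-0.2816 -0.8447 -1.5397] (array([507.5,  -7.3,  72.3]), array([ 0.604, -0.011, -0.188])) (array([241.1,  32.5,  -6.7]), array([ 0.604, -0.011, -0.188]))
```

servo_tool([
  [[1,40,5,-8,0.1,0,-0.03],[1,85,11,-12,0.21,0,-0.06],[1,130,17,-12,0.32,-0.01,-0.1],[1,180,24,-8,0.44,-0.01,-0.14],[1,241,32,-6,0.55,-0.01,-0.17],[1,300,24,10,0.604,-0.01,-0.188],[1,350,17,25,0.604,-0.01,-0.188],[1,400,8,40,0.604,-0.01,-0.188]],
])

```text
clock: 19.85
tool_pos: [0.5295, 0.0981, 0.2422]
tool_rot: [[0.085, 0.996, 0.001], [0.996, -0.085, 0.002], [0.002, 0.0, -1.0]]
wrist_force: [0.0, -0.2, -1.8]
width: 0.237
```

Run:
```python
from h import *
s=env.state();print(rel([.5808,.2595,.10],Rkey,s))
```

```text
(array([165. ,  37.3, 142.5]), array([ 0.   , -0.002, -0.   ]))
```

servo_tool([
  [[1,45,10,15,0,0,0],[1,90,20,35,0,0,0],[1,130,30,60,0,0,0],[1,158,36,90,0,0,0],[1,165,37.3,120,0,0,0],[1,165,37.3,138,0,0,0],[1,165,37.3,142,0,0,0],[1,165,37.3,142,0,0,0]],
])

```text
clock: 20.65
tool_pos: [0.5809, 0.2588, 0.1015]
tool_rot: [[0.086, 0.996, 0.001], [0.996, -0.086, 0.002], [0.002, 0.001, -1.0]]
wrist_force: [0.2, -0.2, -0.7]
width: 0.233
```

Run:
```python
from h import *
import cv2
s=env.state();R=s["tool_rot"];t=s["tool_pos"]+.0028*R[:,2];print(rel([.5808,.2595,.06],Rkey,s))
o=[]
for n in("scene","side"):
    im=env.get_image(n)[:,:,::-1].copy();cv2.imwrite(f"pics/{n}4.png",im)
    print(n,"pred tip ends",[proj(n,t+q*.017*R[:,0]).round(1) for q in(-1,0,1)])
    c=proj(n,t).astype(int);x,y=c[0]-40,c[1]-40
    o.append(cv2.resize(im[y:y+120,x:x+80],None,fx=5,fy=5,interpolation=cv2.INTER_CUBIC));print("origin",x,y)
cv2.imwrite("pics/rackin.png",np.hstack(o))
```

```text
(array([ 0.7, -0.2, 41.5]), array([ 0.001, -0.002, -0.001]))
scene pred tip ends [array([292.2, 183.2]), array([290. , 179.2]), array([287.8, 175.1])]
origin 249 139
side pred tip ends [array([240.3, 326.5]), array([232.9, 333.6]), array([225.3, 341.1])]
origin 192 293
```

View pics/rackin.png

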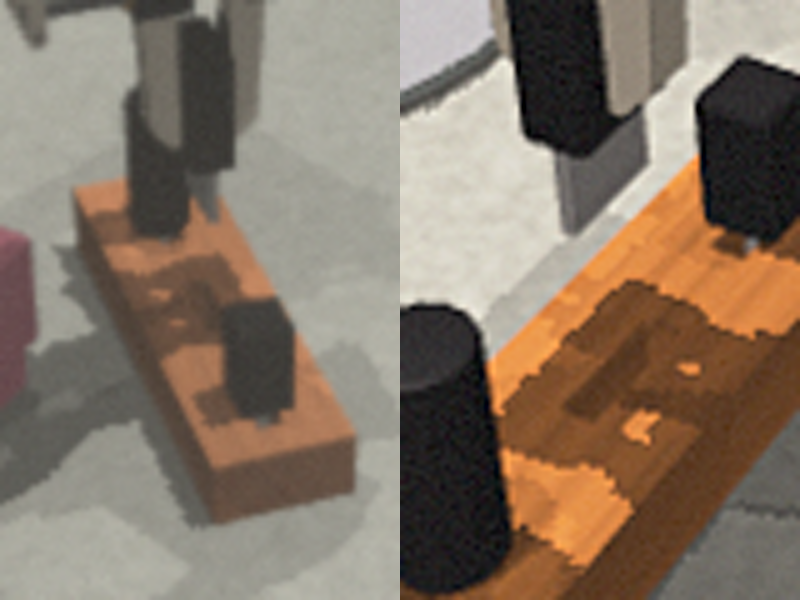

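View 12 (the last one): the blade's end edge is at side (226.6,340)–(241.4,325.6), against predicted (225.3,341.1)–(240.3,326.5), so it is straight in the grip. The pocket's centre is at side (233.8,368).

Run:
```python
from h import *
for p in((192+170/5,293+410/5),(192+248/5,293+340/5),(192+193/5,293+418/5),(192+240/5,293+330/5)):print(onz("side",p,.036))
P=[onz("side",p,.0987) for p in((226.6,340),(241.4,325.6))];print(P,sum(P)/2)
print(rel([.5808,.2595,.0088],Rkey))
```

```text
[0.5864 0.2785 0.036 ]
[0.5802 0.2462 0.036 ]
[0.5787 0.2785 0.036 ]
[0.5846 0.2436 0.036 ]
[array([0.5819, 0.2732, 0.0987]), array([0.579 , 0.2396, 0.0987])] [0.5804 0.2564 0.0987]
(array([ 0.1, -1. , 94. ]), array([ 0.003, -0.003, -0.001]))
```

servo_tool([
  [[1,0.7,0,15,0,0,0],[1,0.7,0,30,0,0,0],[1,0.7,0,42,0,0,0],[1,0.7,0,50,0,0,0],[1,0.7,0,54,0,0,0],[1,0.7,0,54,0,0,0]],
])

```text
clock: 21.35
tool_pos: [0.5814, 0.2598, 0.048]
tool_rot: [[0.086, 0.996, 0.002], [0.996, -0.086, 0.002], [0.002, 0.002, -1.0]]
wrist_force: [0.4, 0.6, -2.4]
width: 0.237
```

servo_tool([
  [[1,0,0,5,0,0,0],[1,0,0,10,0,0,0],[1,0,0,15,0,0,0],[1,0,0,15,0,0,0]],
])

```text
clock: 21.75
tool_pos: [0.5811, 0.2597, 0.0321]
tool_rot: [[0.086, 0.996, 0.001], [0.996, -0.086, 0.002], [0.002, 0.001, -1.0]]
wrist_force: [0.1, 1.0, -2.0]
width: 0.235
```

servo_tool([
  [[1,0,0,6,0,0,0],[1,0,0,12,0,0,0],[1,0,0,17,0,0,0],[1,0,0,21,0,0,0],[1,0,0,21,0,0,0]],
])

```text
clock: 22.25
tool_pos: [0.5808, 0.2596, 0.0103]
tool_rot: [[0.086, 0.996, 0.0], [0.996, -0.086, 0.001], [0.001, 0.0, -1.0]]
wrist_force: [0.3, 0.4, -1.1]
width: 0.237
```

servo_tool([
  [[1,0,0,1,0,0,0],[1,0,0,2,0,0,0],[1,0,0,2,0,0,0]],
])

```text
clock: 22.55
tool_pos: [0.581, 0.2597, 0.0087]
tool_rot: [[0.086, 0.996, 0.001], [0.996, -0.086, 0.002], [0.002, 0.0, -1.0]]
wrist_force: [-1.4, -1.0, 2.6]
width: 0.236
```

servo_tool([
  [[1,0,0,1,0,0,0],[1,0,0,1.5,0,0,0],[1,0,0,1.5,0,0,0]],
])

```text
clock: 22.85
tool_pos: [0.5811, 0.2598, 0.0086]
tool_rot: [[0.086, 0.996, 0.001], [0.996, -0.086, 0.002], [0.002, 0.001, -1.0]]
wrist_force: [-7.5, -1.9, 12.6]
width: 0.234
```

servo_tool([
  [[0.6,0,0,-1,0,0,0],[0.4,0,0,-1,0,0,0],[0.3,0,0,-1,0,0,0],[0.3,0,0,-1,0,0,0],[0.3,0,0,-1,0,0,0],[0.3,0,0,-1,0,0,0]],
])

```text
clock: 23.45
tool_pos: [0.581, 0.2598, 0.0095]
tool_rot: [[0.086, 0.996, 0.001], [0.996, -0.086, 0.002], [0.002, 0.001, -1.0]]
wrist_force: [-0.6, -0.2, -0.2]
width: 0.687
```

servo_tool([
  [[0.3,0,0,-15,0,0,0],[0.3,0,0,-40,0,0,0],[0.3,0,0,-80,0,0,0],[0.3,0,0,-120,0,0,0],[0.3,0,0,-170,0,0,0],[0.3,0,0,-220,0,0,0],[0.3,0,0,-250,0,0,0],[0.3,0,0,-250,0,0,0]],
])

```text
clock: 24.25
tool_pos: [0.5818, 0.2597, 0.2663]
tool_rot: [[0.086, 0.996, 0.008], [0.996, -0.086, 0.005], [0.005, 0.008, -1.0]]
wrist_force: [0.1, -0.7, -0.3]
width: 0.703
```

Run:
```python
from h import *
import cv2
print(env.state()["wrist_force"])
def diff(n,ref):
    im=env.get_image(n)[:,:,::-1].copy();cv2.imwrite(f"pics/{n}_end.png",im);return im,cv2.imread(ref)
b,b0=diff("side","pics/side0.png");a,a0=diff("scene","pics/scene0.png")
def cen(im,x,y,w,h,t=60):
    m=(im[y:y+h,x:x+w].max(2)<t).astype(np.uint8);M=cv2.moments(m,True);r=cv2.boundingRect(m);return M["m00"],M["m10"]/max(M["m00"],1)+x,M["m01"]/max(M["m00"],1)+y,(r[0]+x,r[1]+y,r[2],r[3])
for nm,bx in dict(key=(216,320,33,60),driver=(180,350,36,66),punch=(250,303,28,42)).items():print(nm,cen(b0,*bx),cen(b,*bx))
for nm,(x,y,w,h) in dict(can=(262,200,36,95),jar=(358,258,42,50),pink=(278,358,36,60)).items():
    d=cv2.absdiff(b,b0)[y:y+h,x:x+w];print(nm,"mean side diff",d.mean())
# slot orientation now
g=a.max(2)
for yy in range(319,361,3):print(' '.join('%3d'%g[yy,xx] for xx in range(331,381,2)))
# lid corner
hs=cv2.cvtColor(a,cv2.COLOR_BGR2HSV);m=((hs[...,2]>180)&(hs[...,1]<50)).astype(np.uint8);m[:, :312]=0;m[:265]=0
k=max(cv2.findContours(m,0,1)[0],key=cv2.contourArea);print(cv2.approxPolyDP(k,6,True)[:,0].tolist())
```

```text
[ 0.1044 -0.7028 -0.2761]
key (1121.0, 233.27029438001784, 349.72346119536127, (219, 325, 29, 51)) (1130.0, 234.39469026548673, 350.16991150442476, (220, 325, 29, 52))
driver (1321.0, 198.3641180923543, 382.3686601059803, (183, 354, 31, 58)) (1340.0, 198.3634328358209, 382.3089552238806, (183, 354, 32, 58))
punch (703.0, 262.78520625889047, 322.5732574679943, (251, 305, 24, 37)) (710.0, 262.83098591549293, 322.6154929577465, (251, 305, 24, 37))
can mean side diff 15.45194931773879
jar mean side diff 21.063333333333333
pink mean side diff 25.64351851851852
191 191 193 190 187 192 187 188 196 195 192 195 194 191 195 196 195 195 198 195 196 200 195 193 195
192 191 189 194 189 192 190 190 192 199 193 193 194 190 189 198 198 194 195 199 196 196 196 195 195
194 196 192 192 191 190 193 190 190 196 194 123  96  76  69 114 100 141 191 195 196 197 195 196 195
197 192 193 193 192 195 191 193 189 192 192  87  72  69  71  70  71  69  99 188 194 195 197 195 194
196 197 194 193 193 193 186  91  76  93 131  91  68  69  72  70  71  72  69 120 170 200 196 196 197
195 200 198 193 193 155  83  72  70  7
[... 270 characters left out ...]
201 175 112  71  70  72  69  68  70  73  77  99  72  69  68  70  70  67  98 152 186 196 198
103 196 164 147 129  78  69  69  70  67  71  71  70 108  93  69  69  67  69  63 108 164 192 194 197
109 175 167 146 123  93  68  67  70  72  68  74  70  71 101  81  70  74  64  89 138 188 196 194 192
134  90 136 143 126 112  78  65  69  72  70  69  71  67  94 100  71  66  68 121 176 198 197 192 193
142 103 110 143 146 121 104  69  64  69  68  65  67  71  66 103 133 140 136 186 195 196 197 197 192
146 124  91 134 146 130 114 109  92  87  69  67  74  72  86 137 127 177 198 197 194 195 194 196 194
[[388, 271], [322, 315], [334, 349], [353, 323], [374, 333], [365, 359], [340, 365], [356, 406], [433, 358]]
```

Run:
```python
from h import *
import cv2
g=cv2.imread("pics/scene_end.png").max(2).astype(float)
L=H-.108*up+.023*ln
def onp(p):
    o,d=ray("scene",p);X=o+d*((L-o)@ln)/(d@ln)-L;return np.array([X@up,X@v])*1e3
P=[]
for y in range(332,355):
    x0=351.5+(y-331)*.43;r=np.arange(int(x0)-4,int(x0)+6);w=np.clip(g[y,r]-74,0,None);P.append(onp(((r*w).sum()/w.sum(),y)))
P=np.array(P);d=np.linalg.svd(P-P.mean(0))[2][0];print("latch",np.arctan2(-d[1],d[0])%np.pi)
# edges alignment of can/jar between start and end (side)
for nm,(x,y,w,h) in dict(can=(262,196,36,100),jar=(356,256,44,54)).items():
    e=[cv2.Canny(cv2.imread(f"pics/{f}.png",0)[y:y+h,x:x+w],60,150).astype(np.float32) for f in("side0","side_end")]
    print(nm,cv2.phaseCorrelate(*[cv2.GaussianBlur(q,(0,0),1.5) for q in e]))
```

```text
latch 1.5493294627931575
can ((-0.05673893117274886, 0.22510706897476496), 0.644221764670478)
jar ((0.9179779169083133, -0.7693467933208744), 0.33457743837019055)
```

```bash
python3 -c "
from station import env
print(env.job_done(), env.state()['clock'])"
```

```text
the job is handed in; nothing more can be done
the job is handed in; nothing more can be done
```

The job is handed in: the lid is shut, the lock is turned clockwise to its stop, and the key is back upright in its own pocket. I last read the clock at 24.25 s, well under the 72 s limit.

- **Lid:** I lowered it along its arc until the stop was felt at about 13 N. Afterwards its free corner was at pixel (356,406), against (355.6,408.7) predicted for shut.
- **Lock:** the blade went to the slot floor, where I felt about 24 N. I then turned it until the resistance rose from about 0.15 to 0.85 N m. The final image gives a latch angle of 1.55 rad, against 1.571 for locked.
- **Key:** I pushed it home to the height it was picked up from, with about 13 N. Its outline in the side view is within about 1 px of the start.
- **Other objects:** the driver and punch outlines have not moved, and the can shows no shift. The jar comparison was inconclusive (about 1 px, weak match) because the shadows changed; the arm never went near it.

**Disagreement with the description:** the fingertips sat about 37 mm behind the reported TCP along the tool. At first I thought the lid was nearly shut when it was still about 0.3 rad open. The pictures showed the error, I corrected for it, and the contact heights at the lid and the slot floor then agreed to about 1 mm.

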